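# Raise the lane barrier and push the tip box into its bay

### The arm

A 6-joint arm with a two-finger parallel gripper is mounted at the origin on a cart in front of the work surface, level with it; the furniture and walls round the work are solid. World frame = base frame: x ahead of the robot, y to its left, z up, the work surface at z = 0. Lengths are in m, angles in degrees, forces in N, time in s.
With the tool pointing down it reaches from about 0.3 to 0.825 m from the base axis. Payload 5.4 kg.
Tool frame: the origin (TCP) lies between the finger pads; the fingertips stand 14 mm ahead of it and the grasp point (between the pads) lies 5 mm behind it (robot.tcp_to_tips is the distance from the TCP to the fingertips, in m); z points along the fingers, y is the line along which they close (so a half turn about z gives the same grasp; the last joint's range is limited). The gripper opens to 92 mm and grips with 3 to 60 N. Pads are 20 mm wide; open, the fingers measure 128 mm over their backs; the gripper's body (75 mm by 189 mm) begins 69 mm behind the grasp point.
Start: joints at [57.233, 9.076, 91.501, -0, 79.423, -12.038], TCP at [0.204, 0.538, 0.229] pointing down, gripper open.
Joint ranges: [-166.64, 166.64], [-54.1, 131.32], [10.49, 154.53], [-73.88, 253.88], [9.74, 151.15], [-171.62, 171.62]. Speed limits (degrees/s): [147.25, 147.25, 180, 180, 180, 180].

### API

Orientations are given as a 3x3 rotation matrix whose columns are the frame's x, y, z axes.
In Python, from station import readout, eyes, robot gives the robot as it stands. The module is installed in compiled form; this text tells all that it offers.
- The arm moves only by the tool move_arm, never from a script. Its argument "series" is text: rows parted by semicolons, each of 6 numbers parted by spaces: the shift along the tool's x, y, z in m, then the turn, a rotation vector about the tool's x, y, z in rad. A call has 1 to 8 rows; each row shifts and turns the commanded pose from where the row before left it, along the tool's axes as they then stand; what a row does not reach is not made up. A row lasts 1/8 s, in which the tool goes at most 62.5 mm and 10.7 degrees, less where a joint would pass 70% of its speed; a pose out of reach is approached as far as the arm can. A call is refused whole if a number of a shift passes 0.0625 or a number of a turn 0.188, either way. A call with a gripper value outside its range is refused whole. "claw" is the finger opening in m, from 0 to 0.0919, set as the call begins (left out, the last holds). The fingers move at their own pace and stop on an object; the grip force is fixed at half the most. Time passes only in rows, so rows that do not move let the fingers close. It gives the time, the measured TCP pose, the force, the opening and the grip force at its end, in the units of the state.
- readout.get_state(): the state, without advancing time (a new reading comes with each control period).
- eyes.camera(name): name is "side" or "top" or "wrist"; returns (picture, depth): 420x560x3 uint8, red, green, blue; 420x560 float32, m along the optical axis (not along the pixel's ray), 0 where there is no reading.
- eyes.camera_model(name): a dict with "fovy" (degrees; the focal length in pixels is half the picture's height over the tangent of half this angle, whatever the lens; pixels are square), "cx", "cy" (the principal point, pixels), "dist_coeffs" ([k1, k2, p1, p2, k3] as OpenCV has them; the pictures are not rectified), "rvec" (rotation vector, rad) and "tvec" (3), from world to camera coordinates, as OpenCV has them. Camera axes: x right, y down, z forward; pixel columns grow to the right and rows downward; lengths in m; the calibration is good to about 2 mm. A picture is of the moment at which its call begins: read the wrist's pose just before it. camera_model takes no time and is no camera call; for the wrist camera it gives the pose at the moment of the call.
- robot.finish_job(): hands the job in; it is judged then, once.
The state is a dict: "time_s": time; "q": joint angles; "joint_vel": joint speeds; "joint_torque": joint torques, N m; "ee_pos": TCP position; "ee_rot": TCP orientation; "contact_force": force on the tool from outside, world axes, zero at the start; "moment": the same for the moment, N m; "width": finger opening in m; "grasp_force": force on a finger pad.
Only numpy, scipy, OpenCV 4.12 (cv2) and the standard library are available. Lean on these libraries where they do the work, as an engineer would, in place of code of your own. Each camera call takes 0.05 s, during which the arm holds its last target. There are 200 camera calls.

### The job

With the fingertips, push the red and white barrier arm up past its balance point so that it stays raised against its stop by itself when you let go. Then push the blue tip box along the worktop under the raised arm, through the gate, until it stands square against the metal end stop, between the guide rail and the yellow line. Only push: lift and tip nothing, leave the barrier raised, and leave the other things where they are.

Things in the scene. Friction and masses are not known exactly. Their poses are not given: they have to be found in the camera images.
- gate: fixed bench gate, origin on the worktop, on the lane's centre line under the lowered arm; y runs along the lane through the gate to the bay, x across it away from the robot. In its frame (mm): far guide rail, inner face x=75, y=-90 to 170, 14 high; grey pivot post x=85 to 190, y=-45 to 45, 94 high; yellow tape line on the near side at x=-78, flat; near side open
- barrier (a joint): hinge of the barrier arm: 0 = lowered, level across the lane; grows as the free end rises, 1.57 = upright, upper stop 1.70. A steel counterweight beside the hinge makes the arm fall back to 0 if let go below about 0.8 rad and swing on by itself to the upper stop above that; the hinge is damped. Lifting at the tab takes about 1 N
- pivot (a point): the barrier's hinge axis, 75 mm above the worktop, at gate x=125, y=0; the axis lies along gate y. From here the arm, a bar 16 mm wide and 20 mm high, reaches towards the robot (gate -x) across the lane; lowered, its underside is 55 mm over the worktop
- tab (a point): middle of the underside of the red push tab, the arm's free end; moves with the arm; 190 mm from the hinge, 80 mm over the worktop when lowered. The tab is 22 mm wide, 14 mm thick, 72 mm long and bent up 35 degrees from the bar: lowered, its underside rises from 59 mm (160 mm from the hinge) to 100 mm (220 mm from the hinge)
- stop_face (a point): middle of the end stop's face towards the gate, at gate y=150, 12.5 mm above the worktop; the stop is 25 mm high, 12 mm thick and spans gate x=-68 to 87
- blue_box: blue pipette tip box with closed clear lid, 90 (x) by 122 (y) by 68 (z) mm, 0.14 kg, loose, origin at the centre of its underside; its y axis is the long side and starts roughly along the lane, in front of the gate (gate y about -135). Too tall to pass under the lowered arm
- yellow_box: yellow tip box, same size and shape as the blue one; leave alone
- timer: white timer, 62x62x18 mm, origin at the centre of its underside; leave alone
- tape_roll: green tape roll lying flat, 71 mm across, 19 mm high, origin at the centre of its underside; lies behind the guide rail near the bay; leave alone
- stock_bottle: white bottle with blue cap, 64 mm across, 159 mm high, origin under its centre; leave alone
- petri_dish: closed flat dish, 91 mm across, 15 mm high, origin under its centre; leave alone
- usb_stick: blue memory stick lying flat, 52x19x9 mm, behind the guide rail near the pivot post; leave alone
- notebook: spiral notebook lying flat, 205x155x29 mm; leave alone
- beaker: small clear beaker, 57 mm across, 70 mm high, origin under its centre; leave alone

How it is judged (in metres and radians):
On the way, in this order (a step that is already met when the one before it is completed fails the run):
1. the barrier stands raised by itself, untouched, with the blue box still in front of the gate (value of joint barrier above 1.5 rad and contact force between each of the arm, the fingers and gate below 0.3 N and y of blue_box in the frame of gate below -0.06 m), for 0.3 s.
2. the blue box has been pushed through the gate to the end stop (y of blue_box in the frame of gate above 0.074 m and x of blue_box in the frame of gate between -0.045 and 0.045 m and angle between the y axis of blue_box and the y axis of gate, either way round below 0.2 rad and height (world z) of blue_box below 0.006 m), for 0.1 s.
At the end, for the whole second after the job is handed in: the barrier is still raised (joint above 1.5 rad), and the blue box stands flat on the worktop at the end stop (gap under about 15 mm), within 45 mm of the lane's centre line, square to the lane within 0.2 rad, and at rest (all of step 2 and value of joint barrier above 1.5 rad and linear speed of blue_box below 0.01 m/s); the robot touches nothing.
It fails at once if the blue box is lifted or tipped (height (world z) of blue_box above 0.012 m or angle between blue_box's own z axis and vertical above 0.25 rad).
It fails at once if another thing is moved by more than 20 mm (distance of any of yellow_box, timer, tape_roll, stock_bottle, petri_dish, usb_stick, notebook, beaker from where it was at the start of the episode above 0.02 m).
It also fails if it takes over 58 s, if anything falls off the work surface, if the arm or the gripper's body presses on something with over 40 N, if the wrist force passes 120 N, or if a joint passes its speed limit or range.

## Working session

There is one attempt and no reset: what is moved stays moved. The work goes in short steps, Python scripts to look and compute and a tool call to move; the robot and the scene stay as the last step left them, time stands still between calls to the robot, and variables do not carry over. Pictures are saved under pics/ and viewed, at most 10 in all, crops included, and the job is handed in when it is done.

Besides the shell and the picture viewer there is one more tool, called after "Request:" in YAML: its name, and indented under it one key for each argument. move_arm: Moves the arm, as the interface text tells. Its arguments: {"type":"object","properties":{"series":{"type":"string"},"claw":{"type":"number"}},"required":["series"]}

```bash
mkdir -p pics; cat > h.py <<'E'
import numpy as np, cv2
from station import readout, eyes, robot
def model(n):
    m=eyes.camera_model(n); f=210/np.tan(np.radians(m["fovy"])/2)
    K=np.array([[f,0,m["cx"]],[0,f,m["cy"]],[0,0,1.]])
    return K,np.array(m["dist_coeffs"],float),cv2.Rodrigues(np.array(m["rvec"],float))[0],np.array(m["tvec"],float).ravel()
def rays(M,px):
    K,d,R,t=M; p=cv2.undistortPoints(np.array(px,float).reshape(-1,1,2),K,d).reshape(-1,2)
    return -R.T@t, np.c_[p,np.ones(len(p))]@R
def onplane(M,px,z):
    o,v=rays(M,px); return o+v*((z-o[2])/v[:,2])[:,None]
def cloud(M,depth,mask):
    r,c=np.nonzero(mask&(depth>0)); o,v=rays(M,np.c_[c,r]); return o+v*depth[r,c][:,None]
E
python3 - <<'E'
from h import *
s=readout.get_state(); print(s)
for n in("top","side"):
    M=model(n);im,d=eyes.camera(n); cv2.imwrite(f"pics/{n}0.png",im[...,::-1]); np.savez(f"{n}0.npz",im=im,d=d)
    print(n,-M[2].T@M[3],M[2].round(2).tolist(),M[0][0,0])
E
```

```text
{'time_s': 0.0, 'q': array([ 5.72303043e+01,  9.11077131e+00,  9.15711889e+01, -1.29489939e-03,
        7.94223542e+01, -1.20370402e+01]), 'joint_vel': array([ 0.02946578,  0.01327866, -0.03233366, -0.11354876,  0.07381275,
        0.1146644 ]), 'joint_torque': array([ 1.02067969e-05, -3.85557997e+01, -3.22113562e+01,  7.01437471e-02,
        3.77662503e-02, -2.22511521e-04]), 'ee_pos': array([0.20324595, 0.53724867, 0.22764592]), 'ee_rot': array([[-9.35243720e-01,  3.54003176e-01, -9.66759660e-04],
       [ 3.54004315e-01,  9.35242516e-01, -1.54290636e-03],
       [ 3.57960985e-04, -1.78523057e-03, -9.99998342e-01]]), 'contact_force': array([ 0.58723613, -0.49992081,  0.31009941]), 'moment': array([ 0.00541508,  0.02219357, -0.01376103]), 'grasp_force': 0.0, 'width': 0.09220973253566483}
top [0.39643751 0.08260769 1.24835122] [[-0.01, -1.0, 0.02], [-0.98, 0.01, -0.17], [0.17, -0.02, -0.98]] 388.32813711182536
side [ 0.2864519  -0.53594378  1.32247641] [[0.91, -0.41, 0.01], [-0.35, -0.8, -0.48], [0.21, 0.43, -0.88]] 439.11534311854444
```

View pics/top0.png

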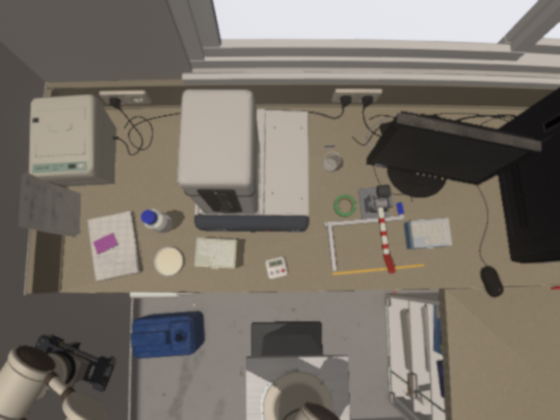

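View pics/side0.png

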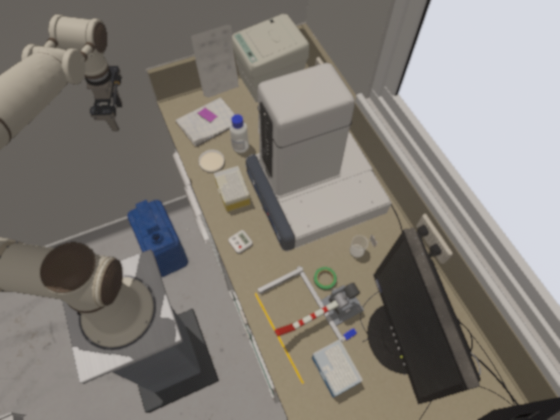

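The top view shows the gate at about (385,230), with the end stop at (333,248) and the yellow line from (335,273) to (423,266). The blue box is at (428,235). The lane runs roughly along world +y.

```bash
cat > m.py <<'E'
from h import *
import sys
def hsv(im): return cv2.cvtColor(im,cv2.COLOR_RGB2HSV)
def linefit(P):
    c=P.mean(0); u=np.linalg.svd(P-c)[2][0]; return c,u*np.sign(u[1])
E
python3 - <<'E'
from m import *
out=[]
for n,(x0,y0,x1,y1) in (("top",(310,170,470,290)),("side",(230,240,390,400))):
    D=np.load(n+"0.npz");im,d=D["im"],D["d"];M=model(n);h=hsv(im)
    roi=np.zeros(d.shape,bool);roi[y0:y1,x0:x1]=1
    yel=roi&(h[...,0]>15)&(h[...,0]<32)&(h[...,1]>150)&(h[...,2]>120)
    r,c=np.nonzero(yel);P=onplane(M,np.c_[c,r],0);ce,u=linefit(P[:,:2]);t=(P[:,:2]-ce)@u
    print(n,"yellow",len(r),ce,u,np.degrees(np.arctan2(-u[0],u[1])),t.min(),t.max())
    C=cloud(M,d,roi); print("table z",np.median(C[:,2]))
    red=roi&((h[...,0]<8)|(h[...,0]>172))&(h[...,1]>130)
    C=cloud(M,d,red);print("red",len(C),C.min(0),C.max(0))
    C=cloud(M,d,roi);B=C[(C[:,2]>.055)&(C[:,2]<.08)&(C[:,1]<-.2)]
    if n=="top" or 1:
        B=C[(C[:,2]>.060)&(C[:,2]<.078)]
        lab=B[B[:,1]<ce[1]-.03] if 0 else B
        print("box pts",len(lab),lab.min(0),lab.max(0))
    out.append(cv2.resize(im[y0:y1,x0:x1],(480,int(480*(y1-y0)/(x1-x0))),interpolation=cv2.INTER_CUBIC))
H=max(o.shape[0] for o in out)
out=[cv2.copyMakeBorder(o,0,H-o.shape[0],0,0,cv2.BORDER_CONSTANT) for o in out]
cv2.imwrite("pics/crop0.png",cv2.resize(np.hstack(out),(800,int(H*800/960)))[...,::-1])
E
```

```text
Traceback (most recent call last):
  File "h.py", line 11, in onplane
    o,v=rays(M,px); return o+v*((z-o[2])/v[:,2])[:,None]
        ~~~~^^^^^^
  File "h.py", line 8, in rays
    K,d,R,t=M; p=cv2.undistortPoints(np.array(px,float).reshape(-1,1,2),K,d).reshape(-1,2)
                 ~~~~~~~~~~~~~~~~~~~^^^^^^^^^^^^^^^^^^^^^^^^^^^^^^^^^^^^^^^^
cv2.error: OpenCV(4.12.0) /io/opencv/modules/calib3d/src/undistort.dispatch.cpp:347: error: (-215:Assertion failed) CV_IS_MAT(_src) && CV_IS_MAT(_dst) && (_src->rows == 1 || _src->cols == 1) && (_dst->rows == 1 || _dst->cols == 1) && _src->cols + _src->rows - 1 == _dst->rows + _dst->cols - 1 && (CV_MAT_TYPE(_src->type) == CV_32FC2 || CV_MAT_TYPE(_src->type) == CV_64FC2) && (CV_MAT_TYPE(_dst->type) == CV_32FC2 || CV_MAT_TYPE(_dst->type) == CV_64FC2) in function 'cvUndistortPointsInternal'
```

```bash
python3 - <<'E'
from m import *
out=[]
for n,(x0,y0,x1,y1),(a,b) in (("top",(310,170,470,290),(380,270)),("side",(230,240,390,400),(272,321))):
    D=np.load(n+"0.npz");im,d=D["im"],D["d"];M=model(n);h=hsv(im)
    roi=np.zeros(d.shape,bool);roi[y0:y1,x0:x1]=1
    print(h[b-3:b+4,a].tolist())
    yel=roi&(h[...,0]>13)&(h[...,0]<30)&(h[...,1]>150)&(h[...,2]>110)
    yel=roi&(h[...,0]>13)&(h[...,0]<30)&(h[...,1]>130)
    r,c=np.nonzero(yel)
    if len(r):
        P=onplane(M,np.c_[c,r],0);ce,u=linefit(P[:,:2]);t=(P[:,:2]-ce)@u
        print(n,"yellow",len(r),ce,u,np.degrees(np.arctan2(-u[0],u[1])),t.min(),t.max())
    red=roi&((h[...,0]<8)|(h[...,0]>172))&(h[...,1]>130)
    C=cloud(M,d,red);print("red",len(C),C.min(0),C.max(0))
    C=cloud(M,d,roi);print("table z",np.median(C[:,2]))
    B=C[(C[:,2]>.060)&(C[:,2]<.078)]
    print("box pts",len(B),B.min(0),B.max(0))
    out.append(cv2.resize(im[y0:y1,x0:x1],(480,int(480*(y1-y0)/(x1-x0))),interpolation=cv2.INTER_CUBIC))
H=max(o.shape[0] for o in out)
out=[cv2.copyMakeBorder(o,0,H-o.shape[0],0,0,cv2.BORDER_CONSTANT) for o in out]
cv2.imwrite("pics/crop0.png",cv2.resize(np.hstack(out),(800,int(H*800/960)))[...,::-1])
E
```

```text
[[18, 94, 154], [19, 134, 179], [20, 146, 190], [19, 122, 172], [19, 85, 150], [19, 67, 141], [19, 65, 138]]
top yellow 145 [ 0.41533415 -0.26746161] [-0.07317267  0.99731929] 4.196235744650323 -0.14751351372903324 0.14216280031461911
red 168 [ 0.40444605 -0.28702856  0.06549625] [ 0.5670251  -0.25989902  0.11212395]
table z 0.0021510596759398704
box pts 1505 [ 0.44722107 -0.56578621  0.06003681] [ 0.72656371 -0.22760874  0.07799683]
[[20, 64, 147], [19, 71, 150], [20, 81, 154], [20, 100, 161], [21, 123, 172], [22, 146, 183], [23, 168, 190]]
side yellow 236 [ 0.41905255 -0.27379452] [-0.07450042  0.99722098] 4.272518444560022 -0.14113331666173043 0.1531902374342142
red 173 [ 0.40544269 -0.28752385  0.06686989] [ 0.57094016 -0.26225156  0.11277264]
table z 0.0015356771568291183
box pts 1979 [ 0.44192849 -0.48334983  0.06006684] [ 0.78919793 -0.01270664  0.07798156]
```

View pics/crop0.png

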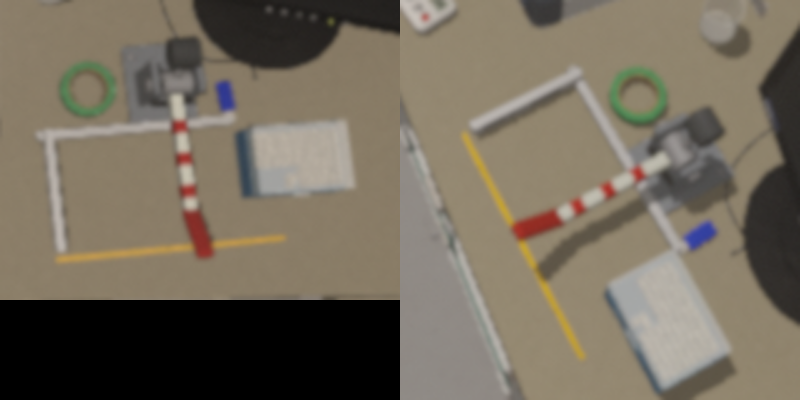

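The crops show the yellow line, the white rail with its corner at left, the L-shaped stop, the arm lowered with its red tab end near the yellow line, and the blue box slightly rotated in front of the gate.

```bash
python3 - <<'E'
from m import *
g=np.radians(4.2);ux=np.array([np.cos(g),np.sin(g)]);uy=np.array([-np.sin(g),np.cos(g)])
o=np.array([.496,-.265])
for n,(x0,y0,x1,y1) in (("top",(310,170,470,290)),("side",(230,240,390,400))):
    D=np.load(n+"0.npz");im,d=D["im"],D["d"];M=model(n);h=hsv(im)
    roi=np.zeros(d.shape,bool);roi[y0:y1,x0:x1]=1
    def G(P): q=P[:,:2]-o; return np.c_[q@ux,q@uy,P[:,2]]
    red=roi&((h[...,0]<8)|(h[...,0]>172))&(h[...,1]>130)
    C=G(cloud(M,d,red)); C=C[C[:,2]>.06]; f=np.polyfit(C[:,0],C[:,1],1)
    print(n,"red gate xmin,max",C[:,0].min(),C[:,0].max(),"line y(x)=",f, "at tip z",C[C[:,0]<C[:,0].min()+.01][:,2].max())
    wh=roi&(h[...,1]<45)&(h[...,2]>130)
    r,c=np.nonzero(wh)
    S=G(onplane(M,np.c_[c,r],.025));S=S[(S[:,0]>-.06)&(S[:,0]<.06)&(S[:,1]>.11)&(S[:,1]<.2)]
    print("stop y",len(S),S[:,1].min(),S[:,1].max(),np.median(S[:,1]),"slope",np.polyfit(S[:,0],S[:,1],1)[0],"x",S[:,0].min())
    S=G(onplane(M,np.c_[c,r],.014));S=S[(S[:,1]>.03)&(S[:,1]<.13)&(S[:,0]>.05)&(S[:,0]<.11)]
    print("rail x",len(S),S[:,0].min(),S[:,0].max(),np.median(S[:,0]),"slope",np.polyfit(S[:,1],S[:,0],1)[0])
    # box top
    C=G(cloud(M,d,roi));B=C[(C[:,2]>.05)&(C[:,2]<.085)&(C[:,1]>-.25)&(C[:,1]<-.03)&(C[:,0]>-.1)&(C[:,0]<.1)]
    B=B[B[:,1]<-.035]
    print("box",len(B),np.median(B[:,2]),cv2.minAreaRect(B[:,:2].astype(np.float32)*1000), np.percentile(B,[1,99],axis=0).round(3).tolist())
E
```

```text
top red gate xmin,max -0.09263114311108431 0.07093115956139981 line y(x)= [ 0.00238717 -0.00592776] at tip z 0.11212395139517106
stop y 204 0.1387902315059317 0.1576323322532314 0.14912648268399203 slope -0.0011903760579837722 x -0.058729201838803244
rail x 152 0.06976400702460281 0.08596599324951845 0.07775779904805605 slope 0.0006205429146760087
box 1086 0.06872030551597241 ((15.383766174316406, -159.7659912109375), (126.09937286376953, 85.59669494628906), 88.83464050292969) [[-0.025, -0.22, 0.054], [0.058, -0.098, 0.074]]
side red gate xmin,max -0.0911544276815136 0.07460452972865092 line y(x)= [ 0.00014006 -0.00832526] at tip z 0.11277263872474297
stop y 184 0.14129871624862417 0.15731046080645894 0.14909292993017736 slope 0.0025239622477542093 x -0.05971076050255778
rail x 192 0.07146371010620378 0.10937294425612691 0.08113085277099241 slope -0.03581729302922903
box 1501 0.06799868008850174 ((17.876506805419922, -157.49591064453125), (122.03695678710938, 90.07559967041016), 88.80400085449219) [[-0.024, -0.218, 0.054], [0.061, -0.098, 0.073]]
```

```bash
cat > plan.py <<'E'
from m import *
from scipy.spatial.transform import Rotation as Ro
g=np.radians(4.2);gx=np.array([np.cos(g),np.sin(g),0]);gy=np.array([-np.sin(g),np.cos(g),0]);k=np.array([0,0,1.])
O=np.array([.4965,-.272,0]); TG=np.c_[gx,gy,k]
DOWN=np.c_[gx,-gy,-k]
def rot(tilt): return DOWN@Ro.from_rotvec([0,np.radians(tilt),0]).as_matrix()
def tipG(s): return TG.T@(s["ee_pos"]+.014*s["ee_rot"][:,2]-O)
def plan(tips,tilts,ns,start=None,yaws=None):
    """tips: gate-frame fingertip waypoints; prints tool-frame rows; start=(pos,rot)"""
    s=readout.get_state(); p,R=start or (s["ee_pos"],s["ee_rot"]); rows=[]
    for t,b,n in zip(tips,tilts,ns):
        Rt=rot(b); pt=O+TG@np.array(t)-.014*Rt[:,2]
        for i in range(n):
            m=n-i; w=Ro.from_matrix(R.T@Rt).as_rotvec()/m
            d=(R.T@(pt-p))/m; d=d.round(4);w=w.round(4)
            rows.append(" ".join(f"{x:g}" for x in [*d,*w])); p=p+R@d; R=R@Ro.from_rotvec(w).as_matrix()
    for j in range(0,len(rows),8): print("; ".join(rows[j:j+8]))
    return p,R
def st():
    s=readout.get_state(); print("t",s["time_s"],"tipG",tipG(s).round(4),"q",s["q"].round(1),"F",s["contact_force"].round(2),"z",(TG.T@s["ee_rot"][:,2]).round(3),"y",(TG.T@s["ee_rot"][:,1]).round(3))
E
python3 - <<'E'
from plan import *
# waypoints in world, tool down, then convert
W=[[.34,.25,.26],[.36,-.05,.26],[.33,-.27,.26]]
T=[TG.T@(np.array(w)-O) for w in W]
plan(T,[0,0,0],[15,1,1])
s=readout.get_state()
# custom: yaw shared over all 16 rows
p,R=s["ee_pos"],s["ee_rot"]
print("z of DOWN rel",Ro.from_matrix(R.T@DOWN).as_rotvec(degrees=True))
rows=[];pts=[*np.linspace(p,[.34,.25,.25],7)[1:],*np.linspace([.34,.25,.25],[.35,-.25,.25],11)[1:]]
wz=Ro.from_matrix(R.T@DOWN).as_rotvec()/len(pts)
for q in pts:
    d=(R.T@(q-p)).round(4);w=wz.round(4);rows.append(" ".join(f"{x:g}" for x in [*d,*w]));p=p+R@d;R=R@Ro.from_rotvec(w).as_matrix()
print("USE",np.degrees(np.linalg.norm(wz)),p)
for j in range(0,len(rows),8): print("; ".join(rows[j:j+8]))
E
```

```text
-0.0153 -0.0147 -0.0031 -0.0001 0.0001 0.1804; -0.0177 -0.0117 -0.0031 -0.0001 0.0001 0.1804; -0.0195 -0.0083 -0.0031 -0.0001 0.0001 0.1804; -0.0207 -0.0047 -0.0031 -0 0.0001 0.1804; -0.0212 -0.0009 -0.0031 -0 0.0001 0.1804; -0.021 0.0029 -0.0031 -0 0.0001 0.1804; -0.0202 0.0066 -0.0031 -0 0.0002 0.1805; -0.0186 0.0101 -0.0031 -0.0001 0.0002 0.1804
-0.0165 0.0133 -0.0031 -0.0001 0.0001 0.1805; -0.0139 0.0161 -0.0031 -0 0.0001 0.1804; -0.0108 0.0183 -0.003 -0 0.0002 0.1805; -0.0073 0.0199 -0.0031 -0.0001 0.0002 0.1804; -0.0036 0.0209 -0.003 -0.0001 0.0001 0.1805; 0.0002 0.0212 -0.0031 -0 0.0002 0.1804; 0.0041 0.0208 -0.003 -0.0001 0.0001 0.1805; -0.0021 0.3007 -0 0 0 -0
-0.046 0.2172 0 0 0 -0
z of DOWN rel [-5.55015474e-02  1.21827966e-01  1.55069317e+02]
USE 9.691835914982194 [ 0.35002171 -0.24995223  0.2499765 ]
-0.0383 -0.0367 -0.0037 -0.0001 0.0001 0.1692; -0.0439 -0.0298 -0.0036 -0.0001 0.0001 0.1692; -0.0482 -0.0219 -0.0037 -0.0001 0.0001 0.1692; -0.0513 -0.0135 -0.0037 -0.0001 0.0001 0.1692; -0.0529 -0.0047 -0.0037 -0.0001 0.0001 0.1692; -0.0528 0.0043 -0.0037 -0.0001 0.0001 0.1692; -0.0493 -0.0086 0 -0.0001 0.0001 0.1692; -0.05 -0.0003 0.0001 -0.0001 0.0001 0.1692
-0.0493 0.0082 -0 -0.0001 0.0001 0.1692; -0.0473 0.0164 -0 -0.0001 0.0001 0.1692; -0.0438 0.0241 0 -0.0001 0.0001 0.1692; -0.0391 0.0312 0 -0.0001 0.0001 0.1692; -0.0333 0.0372 0 -0.0001 0.0001 0.1692; -0.0266 0.0424 0 -0.0001 0.0001 0.1692; -0.019 0.0462 0.0001 -0.0001 0.0001 0.1692; -0.011 0.0488 -0 -0.0001 0.0001 0.1692
```

Request:
move_arm:
  series: "-0.038 -0.037 -0.004 0 0 0.169; -0.044 -0.030 -0.004 0 0 0.169; -0.048 -0.022 -0.004 0 0 0.169; -0.051 -0.013 -0.004 0 0 0.169; -0.053 -0.005 -0.004 0 0 0.169; -0.053 0.004 -0.004 0 0 0.169; -0.049 -0.009 0 0 0 0.169; -0.050 0 0 0 0 0.169"
  claw: 0

```text
time_s: 1.1
ee_pos: [0.3412, 0.1488, 0.2523]
ee_rot: [[0.148, 0.989, -0.0], [0.989, -0.148, -0.0], [-0.0, -0.0, -1.0]]
contact_force: [1.2, -0.8, -0.0]
width: 0.0142
grasp_force: 0.0
```

Request:
move_arm:
  series: "-0.049 0.008 0 0 0 0.169; -0.047 0.016 0 0 0 0.169; -0.044 0.024 0 0 0 0.169; -0.039 0.031 0 0 0 0.169; -0.033 0.037 0 0 0 0.169; -0.027 0.042 0 0 0 0.169; -0.019 0.046 0 0 0 0.169; -0.011 0.049 0 0 0 0.169"

```text
time_s: 2.1
ee_pos: [0.3488, -0.2498, 0.2523]
ee_rot: [[0.998, 0.07, -0.0], [0.07, -0.998, 0.0], [0.0, -0.0, -1.0]]
contact_force: [0.3, 0.4, 0.2]
width: -0.0001
grasp_force: 0.0
```

```bash
python3 - <<'E'
from plan import *
st()
plan([[-.16,0,.12]],[50],[8])
E
```

```text
t 2.1 tipG [-0.1456  0.0329  0.2383] q [-51.8 -14.6 111.6   0.   83.   34.2] F [0.32 0.44 0.18] z [ 0.  0. -1.] y [-0.004 -1.    -0.   ]
-0.0031 0.0041 0.0154 0.0002 0.1091 -0.0004; -0.0048 0.0041 0.015 0.0002 0.1091 -0.0005; -0.0064 0.0041 0.0144 0.0001 0.1091 -0.0005; -0.0079 0.0042 0.0136 0.0001 0.1091 -0.0004; -0.0093 0.0041 0.0126 0.0002 0.1091 -0.0005; -0.0107 0.0041 0.0115 0.0001 0.1091 -0.0004; -0.0119 0.0042 0.0103 0.0002 0.109 -0.0005; -0.0129 0.0041 0.009 0.0001 0.1091 -0.0004
```

Request:
move_arm:
  series: "-0.003 0.004 0.015 0 0.109 0; -0.005 0.004 0.015 0 0.109 0; -0.006 0.004 0.014 0 0.109 0; -0.008 0.004 0.014 0 0.109 0; -0.009 0.004 0.013 0 0.109 0; -0.011 0.004 0.012 0 0.109 0; -0.012 0.004 0.010 0 0.109 0; -0.013 0.004 0.009 0 0.109 0"

```text
time_s: 3.1
ee_pos: [0.3267, -0.2825, 0.1289]
ee_rot: [[0.639, 0.075, 0.766], [0.049, -0.997, 0.056], [0.768, 0.002, -0.641]]
contact_force: [-0.0, -0.4, -0.3]
width: 0.0003
grasp_force: 0.0
```

```bash
python3 - <<'E'
from plan import *
st()
im,d=eyes.camera("side");cv2.imwrite("pics/side1.png",cv2.resize(im[200:410,180:460],None,fx=2,fy=2)[...,::-1])
a=plan([[-.15,0,.04],[-.05,0,.035]],[50,50],[3,5])
E
```

```text
t 3.1 tipG [-0.1593  0.002   0.1199] q [-95.6 -15.5 141.4  51.8  74.3 -34.2] F [-0.02 -0.38 -0.26] z [ 0.768 -0.    -0.641] y [ 0.001 -1.     0.002]
-0.0175 0.0014 0.0189 -0.0008 -0.0016 -0.0013; -0.0175 0.0013 0.0189 -0.0009 -0.0016 -0.0014; -0.0175 0.0012 0.019 -0.0008 -0.0016 -0.0013; 0.0121 0 0.016 -0 -0 -0; 0.0121 0 0.016 -0 -0 -0; 0.0121 0 0.0159 -0 -0 -0; 0.0121 0 0.016 -0 -0 -0; 0.0121 0 0.0159 -0 -0 -0
```

View pics/side1.png

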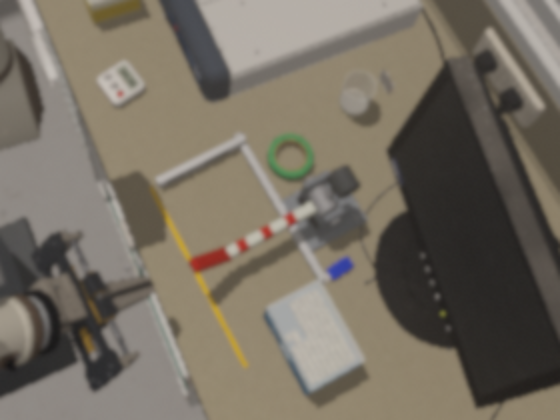

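The gripper at (80,300) is in front of and in line with the tab at (205,262). The scene is otherwise unchanged.

Request:
move_arm:
  series: "-0.017 0.001 0.019 0 0 0; -0.017 0.001 0.019 0 0 0; -0.017 0.001 0.019 0 0 0"

```text
time_s: 3.52
ee_pos: [0.3382, -0.2844, 0.0528]
ee_rot: [[0.642, 0.076, 0.763], [0.049, -0.997, 0.058], [0.765, 0.0, -0.644]]
contact_force: [0.1, -0.8, -0.9]
width: 0.0002
grasp_force: 0.0
```

```bash
python3 - <<'E'
from plan import *
st()
a=plan([[-.05,0,.035]],[50],[5])
E
```

```text
t 3.525 tipG [-0.1481 -0.0007  0.0438] q [-93.2   0.7 140.1  57.4  64.2 -45.9] F [ 0.09 -0.81 -0.94] z [ 0.765  0.002 -0.644] y [ 0.003 -1.     0.   ]
0.0113 -0.0001 0.0161 -0.0004 0.0004 0.0004; 0.0113 -0.0001 0.0161 -0.0004 0.0004 0.0004; 0.0113 -0.0001 0.0162 -0.0004 0.0004 0.0004; 0.0113 -0.0002 0.0162 -0.0003 0.0004 0.0004; 0.0112 -0.0001 0.0161 -0.0004 0.0004 0.0004
```

Request:
move_arm:
  series: "0.011 0 0.016 0 0 0; 0.011 0 0.016 0 0 0; 0.011 0 0.016 0 0 0; 0.011 0 0.016 0 0 0; 0.011 0 0.016 0 0 0; 0 0 0 0 0 0"

```text
time_s: 4.28
ee_pos: [0.4352, -0.2761, 0.0442]
ee_rot: [[0.642, 0.079, 0.763], [0.051, -0.997, 0.06], [0.765, 0.0, -0.644]]
contact_force: [-0.3, -0.8, 0.5]
width: 0.0002
grasp_force: 0.0
```

```bash
python3 - <<'E'
from plan import *
st()
im,d=eyes.camera("side");cv2.imwrite("pics/side2.png",cv2.resize(im[220:400,200:440],None,fx=3,fy=3)[...,::-1])
a=plan([[-.052,0,.104],[-.037,0,.146],[-.007,0,.188],[.019,0,.211],[.05,0,.228]],[50]*5,[8,5,5,3,3])
E
```

```text
t 4.275 tipG [-0.0507  0.0004  0.0352] q [-75.5   7.8 134.1  68.8  54.  -41.2] F [-0.27 -0.78  0.47] z [ 0.765  0.004 -0.644] y [ 0.005 -1.     0.   ]
0.0065 0 -0.0056 -0.0004 0.0002 0.0004; 0.0065 0 -0.0056 -0.0004 0.0001 0.0004; 0.0065 0 -0.0056 -0.0004 0.0002 0.0004; 0.0065 0 -0.0056 -0.0004 0.0001 0.0003; 0.0066 0 -0.0056 -0.0004 0.0002 0.0004; 0.0065 0.0001 -0.0056 -0.0005 0.0001 0.0003; 0.0066 0 -0.0056 -0.0004 0.0002 0.0004; 0.0065 0.0001 -0.0057 -0.0005 0.0001 0.0003
0.0084 -0 -0.0031 0 0 0; 0.0084 -0 -0.0031 0 0 0; 0.0084 -0 -0.0031 0 0 0; 0.0083 -0 -0.0031 0 0 0; 0.0084 -0 -0.0031 0 0 0; 0.0103 -0 -0.0008 0 0 0; 0.0103 -0 -0.0008 0 0 0; 0.0103 -0 -0.0008 0 0 0
0.0103 -0 -0.0008 0 0 0; 0.0102 -0 -0.0008 0 0 0; 0.0115 -0 0.0017 0 0 0; 0.0114 -0 0.0017 0 0 0; 0.0115 -0 0.0017 0 0 0; 0.011 -0 0.0043 0 0 0; 0.011 -0 0.0043 0 0 0; 0.0109 -0 0.0043 0 0 0
```

View pics/side2.png

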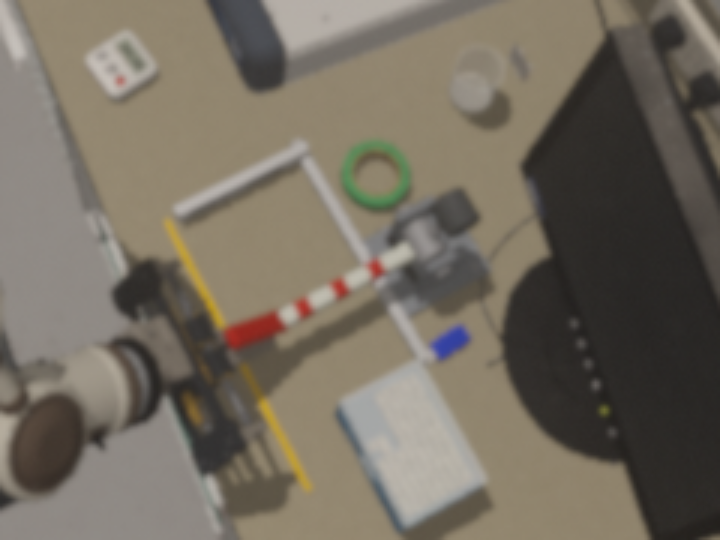

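The gripper is in line with the arm, and its fingertips are hidden under the red tab at (250,330). Next is the lift.

Request:
move_arm:
  series: "0.0065 0 -0.0055 0 0 0; 0.0065 0 -0.0055 0 0 0; 0.0065 0 -0.0055 0 0 0; 0.0065 0 -0.0055 0 0 0; 0.0065 0 -0.0055 0 0 0; 0.0065 0 -0.0055 0 0 0; 0.0065 0 -0.0055 0 0 0; 0.0065 0 -0.0055 0 0 0"

```text
time_s: 5.32
ee_pos: [0.4342, -0.2768, 0.1127]
ee_rot: [[0.641, 0.076, 0.763], [0.049, -0.997, 0.058], [0.766, -0.0, -0.643]]
contact_force: [-0.2, -0.5, -0.6]
width: 0.0007
grasp_force: 0.4
```

```bash
cat > red.py <<'E'
from plan import *
def redz():
    im,d=eyes.camera("side");h=hsv(im);roi=np.zeros(d.shape,bool);roi[200:400,230:420]=1
    C=cloud(model("side"),d,roi&((h[...,0]<8)|(h[...,0]>172))&(h[...,1]>130));q=(C-O)@TG
    q=q[(q[:,2]>.03)]; far=q[np.argsort(-np.hypot(q[:,0]-.125,q[:,2]-.075))[:15]].mean(0); print("tab end G",far.round(3),"ang",np.arctan2(far[2]-.075,.125-far[0])-.16,len(q)); return im
E
python3 - <<'E'
from red import *
st(); redz()
E
```

```text
t 5.325 tipG [-0.0518 -0.0002  0.1037] q [-75.7  -4.6 134.8  61.7  58.9 -28.6] F [-0.19 -0.54 -0.62] z [ 0.766  0.002 -0.643] y [ 0.003 -1.    -0.   ]
tab end G [-0.075 -0.001  0.162] ang 0.24862388159687657 150
```

Raised to about 0.25 rad as planned; continuing along the arc.

Request:
move_arm:
  series: "0.0085 0 -0.003 0 0 0; 0.0085 0 -0.003 0 0 0; 0.0085 0 -0.003 0 0 0; 0.0085 0 -0.003 0 0 0; 0.0085 0 -0.003 0 0 0; 0.010 0 -0.001 0 0 0; 0.010 0 -0.001 0 0 0; 0.010 0 -0.001 0 0 0"

```text
time_s: 6.38
ee_pos: [0.4675, -0.2744, 0.18]
ee_rot: [[0.641, 0.076, 0.764], [0.049, -0.997, 0.058], [0.766, 0.0, -0.643]]
contact_force: [-2.4, 0.3, 0.5]
width: 0.0004
grasp_force: 0.8
```

```bash
python3 - <<'E'
from red import *
st(); redz()
E
```

```text
t 6.375 tipG [-0.0184 -0.0003  0.171 ] q [-70.3 -11.  130.7  58.2  60.3 -15.4] F [-2.44  0.26  0.53] z [ 0.766  0.002 -0.643] y [ 0.003 -1.     0.   ]
tab end G [-0.02  0.    0.24] ang 0.6888662895250629 69
```

Request:
move_arm:
  series: "0.010 0 -0.001 0 0 0; 0.010 0 -0.001 0 0 0; 0.0115 0 0.0015 0 0 0; 0.0115 0 0.0015 0 0 0; 0.0115 0 0.0015 0 0 0; 0.011 0 0.004 0 0 0; 0.011 0 0.004 0 0 0; 0 0 0 0 0 0"

```text
time_s: 7.42
ee_pos: [0.5247, -0.27, 0.2316]
ee_rot: [[0.641, 0.077, 0.764], [0.05, -0.997, 0.058], [0.766, 0.001, -0.643]]
contact_force: [0.1, 0.6, 1.1]
width: 0.0006
grasp_force: 0.0
```

```bash
python3 - <<'E'
from red import *
st(); redz()
s=readout.get_state()
plan([[-.10,0,.26],[-.15,-.10,.30]],[50,20],[4,4])
E
```

```text
t 7.425 tipG [0.039  0.     0.2226] q [-61.9 -10.2 123.3  56.2  57.6  -4.4] F [0.14 0.59 1.07] z [ 0.766  0.002 -0.643] y [ 0.004 -1.     0.001]
tab end G [ 0.078 -0.001  0.29 ] ang 1.195587770895437 123
-0.015 -0.0001 -0.0326 -0.0006 0.0002 0.0006; -0.015 -0.0001 -0.0327 -0.0006 0.0002 0.0005; -0.015 -0 -0.0326 -0.0006 0.0002 0.0006; -0.0151 0 -0.0327 -0.0007 0.0002 0.0005; 0.0014 0.025 -0.0155 0 -0.1309 -0; -0.0007 0.025 -0.0156 0 -0.1309 -0; -0.0027 0.025 -0.0154 0 -0.1309 -0; -0.0046 0.025 -0.0148 0 -0.1309 -0
```

Request:
move_arm:
  series: "-0.015 0 -0.033 0 0 0; -0.015 0 -0.033 0 0 0; -0.015 0 -0.033 0 0 0; -0.015 0 -0.033 0 0 0; 0.001 0.025 -0.015 0 -0.131 0; -0.001 0.025 -0.015 0 -0.131 0; -0.003 0.025 -0.015 0 -0.131 0; -0.005 0.025 -0.015 0 -0.131 0"

```text
time_s: 8.48
ee_pos: [0.3477, -0.3847, 0.3127]
ee_rot: [[0.939, 0.075, 0.336], [0.07, -0.997, 0.025], [0.337, 0.0, -0.942]]
contact_force: [-0.3, -0.1, -0.6]
width: 0.0003
grasp_force: 0.0
```

```bash
python3 - <<'E'
from red import *
st(); im=redz()
cv2.imwrite("pics/side3.png",cv2.resize(im[220:400,200:440],None,fx=3,fy=3)[...,::-1])
for n in("side","top"):
    im,d=eyes.camera(n);C=(cloud(model(n),d,np.ones(d.shape,bool))-O)@TG
    B=C[(C[:,2]>.05)&(C[:,2]<.085)&(C[:,1]>-.26)&(C[:,1]<-.06)&(C[:,0]>-.07)&(C[:,0]<.1)]
    print(n,len(B),cv2.minAreaRect(B[:,:2].astype(np.float32)*1000))
plan([[-.03,-.28,.20],[.012,-.28,.11]],[0,0],[8,3])
E
```

```text
t 8.475 tipG [-0.152  -0.1015  0.2995] q [-73.1 -10.4 103.4  19.3  83.   10.9] F [-0.32 -0.1  -0.59] z [ 0.337  0.    -0.942] y [ 0.001 -1.     0.   ]
tab end G [ 0.178 -0.     0.288] ang 1.655318993794999 180
side 1499 ((19.23110580444336, -150.62673950195312), (122.37867736816406, 87.89680480957031), 89.20359802246094)
top 1090 ((15.078811645507812, -153.19671630859375), (126.21050262451172, 86.99198150634766), 88.73725128173828)
0.0104 0.0224 0.0169 -0.0001 -0.0437 0.0005; 0.0111 0.0224 0.0165 -0.0001 -0.0437 0.0005; 0.0119 0.0224 0.016 -0.0001 -0.0437 0.0005; 0.0126 0.0224 0.0154 -0 -0.0437 0.0004; 0.0132 0.0224 0.0149 -0.0001 -0.0437 0.0005; 0.0139 0.0224 0.0142 -0 -0.0437 0.0004; 0.0145 0.0225 0.0136 -0.0001 -0.0437 0.0005; 0.0151 0.0224 0.013 -0 -0.0436 0.0004
0.014 0 0.03 -0 -0 0; 0.014 0 0.03 -0 -0 0; 0.014 0 0.0301 -0 -0 0
```

View pics/side3.png

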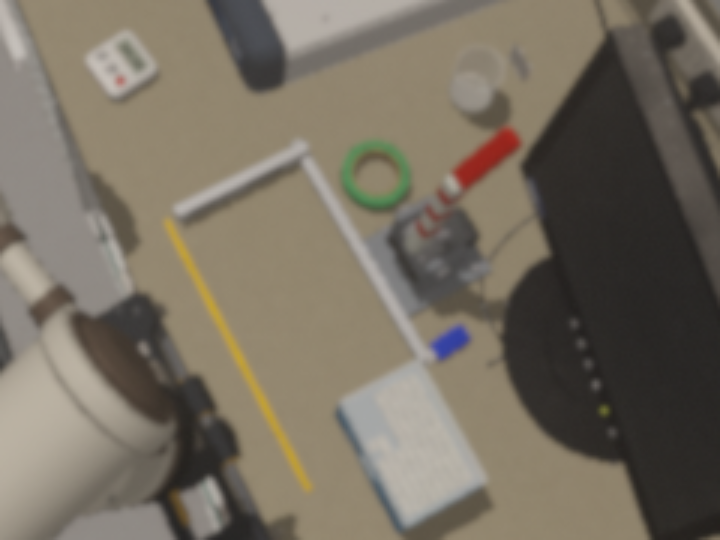

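The barrier stands raised at about 1.66 rad, with the red tab at (490,155). The box is undisturbed. Next I go round behind it.

Request:
move_arm:
  series: "0.010 0.0225 0.017 0 -0.044 0; 0.011 0.0225 0.0165 0 -0.044 0; 0.012 0.0225 0.016 0 -0.044 0; 0.0125 0.0225 0.0155 0 -0.044 0; 0.013 0.0225 0.015 0 -0.044 0; 0.014 0.0225 0.014 0 -0.044 0; 0.0145 0.0225 0.0135 0 -0.044 0; 0.015 0.0225 0.013 0 -0.044 0"

```text
time_s: 9.62
ee_pos: [0.4849, -0.553, 0.2114]
ee_rot: [[0.997, 0.075, -0.005], [0.075, -0.997, 0.004], [-0.005, -0.004, -1.0]]
contact_force: [-0.4, -0.4, -0.5]
width: 0.0003
grasp_force: 0.0
```

```bash
python3 - <<'E'
from red import *
st()
D=np.load("top0.npz")
C=(cloud(model("top"),D["d"],np.ones(D["d"].shape,bool))-O)@TG
B=C[(C[:,2]>.09)&(C[:,1]>-.5)&(C[:,1]<-.1)&(C[:,0]>-.05)]; print("tall near x",B[:,0].min(),np.percentile(B[:,0],2))
plan([[.017,-.265,.12],[.017,-.265,.03]],[0,0],[4,4])
E
```

```text
t 9.625 tipG [-0.0322 -0.2794  0.1974] q [-58.1  34.   61.6  -0.1  84.7  27.6] F [-0.39 -0.41 -0.5 ] z [-0.005  0.004 -1.   ] y [ 0.002 -1.    -0.004]
tall near x -0.04998769906420575 -0.02126748983290858
0.0124 -0.0035 0.0193 -0.001 0.0012 0.0006; 0.0123 -0.0035 0.0193 -0.001 0.0012 0.0005; 0.0123 -0.0036 0.0193 -0.001 0.0012 0.0006; 0.0124 -0.0036 0.0194 -0.0011 0.0012 0.0005; -0 0 0.0225 0 0 0; -0 0 0.0225 0 0 0; -0 0 0.0225 0 0 0; -0 0 0.0225 0 0 0
```

```bash
python3 - <<'E'
from red import *
D=np.load("top0.npz")
C=(cloud(model("top"),D["d"],np.ones(D["d"].shape,bool))-O)@TG
for a in np.arange(-.5,-.1,.05):
    B=C[(C[:,2]>.09)&(C[:,1]>a)&(C[:,1]<a+.05)&(C[:,0]>-.15)]; print(a.round(2),len(B),np.sort(B[:,0])[[0,20]].round(3) if len(B)>20 else "")
E
```

```text
-0.5 821 [-0.111 -0.108]
-0.45 7392 [-0.105 -0.1  ]
-0.4 2083 [0.451 0.453]
-0.35 1654 [0.156 0.16 ]
-0.3 1836 [0.168 0.173]
-0.25 1860 [0.181 0.188]
-0.2 1910 [0.195 0.201]
-0.15 1902 [0.211 0.216]
```

Request:
move_arm:
  series: "0.0125 -0.006 0.019 0 0 0; 0.0125 -0.006 0.019 0 0 0; 0.0125 -0.006 0.019 0 0 0; 0.0115 -0.006 0.019 0 0 0; 0 0 0.0225 0 0 0; 0 0 0.0225 0 0 0; 0 0 0.0225 0 0 0; 0 0 0.0225 0 0 0"

```text
time_s: 10.62
ee_pos: [0.5316, -0.5264, 0.0454]
ee_rot: [[0.997, 0.075, -0.004], [0.075, -0.997, -0.0], [-0.004, -0.0, -1.0]]
contact_force: [-0.4, -0.6, -0.5]
width: 0.0005
grasp_force: 0.0
```

```bash
python3 - <<'E'
from red import *
st()
plan([[.017,-.13,.03]],[0],[8])
E
```

```text
t 10.625 tipG [ 0.0163 -0.2563  0.0314] q [-53.9  44.   66.   -0.2  70.2  31.9] F [-0.43 -0.62 -0.5 ] z [-0.004  0.    -1.   ] y [ 0.002 -1.    -0.   ]
0.0001 -0.0158 0.0002 -0 0.0005 0.0002; 0.0001 -0.0158 0.0002 -0 0.0005 0.0002; 0.0001 -0.0158 0.0002 -0 0.0005 0.0003; 0.0001 -0.0158 0.0002 -0 0.0005 0.0002; 0.0001 -0.0158 0.0002 -0.0001 0.0005 0.0003; 0.0001 -0.0158 0.0001 -0 0.0005 0.0002; 0.0001 -0.0158 0.0002 -0.0001 0.0006 0.0003; 0.0001 -0.0157 0.0001 -0 0.0005 0.0002
```

Request:
move_arm:
  series: "0 -0.010 0 0 0 0; 0 -0.010 0 0 0 0; 0 -0.010 0 0 0 0; 0 -0.010 0 0 0 0; 0 -0.010 0 0 0 0; 0 -0.010 0 0 0 0; 0 -0.010 0 0 0 0; 0 -0.010 0 0 0 0"

```text
time_s: 11.62
ee_pos: [0.526, -0.4461, 0.0474]
ee_rot: [[0.997, 0.076, -0.004], [0.076, -0.997, -0.001], [-0.004, 0.001, -1.0]]
contact_force: [0.4, -2.5, 2.9]
width: 0.0002
grasp_force: 1.7
```

```bash
cat >> red.py <<'E'
def box(y0,y1):
    for n in("side","top"):
        im,d=eyes.camera(n);C=(cloud(model(n),d,np.ones(d.shape,bool))-O)@TG
        B=C[(C[:,2]>.06)&(C[:,2]<.078)&(C[:,1]>y0)&(C[:,1]<y1)&(C[:,0]>-.07)&(C[:,0]<.08)]
        print(n,len(B),cv2.minAreaRect(B[:,:2].astype(np.float32)*1000),np.percentile(B[:,:2],[1,99],axis=0).round(3).tolist())
    return im
E
python3 - <<'E'
from red import *
st(); im=box(-.17,.05); cv2.imwrite("pics/top4.png",cv2.resize(im[150:290,310:500],None,fx=4,fy=4)[...,::-1])
E
```

```text
t 11.625 tipG [ 0.0166 -0.1758  0.0334] q [-50.2  35.8  78.3  -0.2  66.   35.5] F [ 0.35 -2.49  2.95] z [-0.004 -0.001 -1.   ] y [ 0.002 -1.     0.001]
side 424 ((15.786727905273438, -98.57246398925781), (132.11434936523438, 77.59547424316406), 81.35586547851562) [[-0.025, -0.159], [0.059, -0.039]]
top 747 ((14.650970458984375, -99.18963623046875), (123.00759887695312, 83.62039184570312), 89.76705932617188) [[-0.027, -0.159], [0.056, -0.039]]
```

View pics/top4.png

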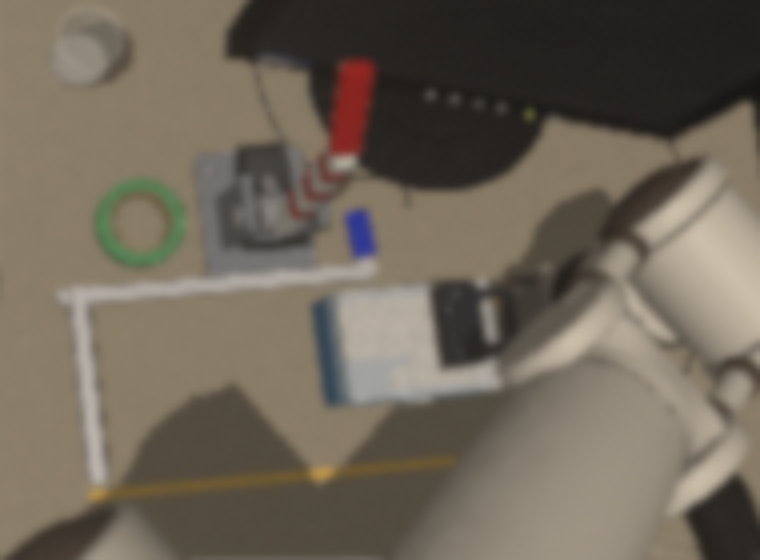

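The box at (410,345) is straight in the lane, just inside the rail, and the barrier is still raised. Pushing on.

Request:
move_arm:
  series: "0 -0.010 0 0 0 0; 0 -0.010 0 0 0 0; 0 -0.010 0 0 0 0; 0 -0.010 0 0 0 0; 0 -0.010 0 0 0 0; 0 -0.010 0 0 0 0; 0 -0.010 0 0 0 0; 0 -0.010 0 0 0 0"

```text
time_s: 12.72
ee_pos: [0.5199, -0.366, 0.0471]
ee_rot: [[0.997, 0.076, -0.004], [0.076, -0.997, -0.0], [-0.004, -0.0, -1.0]]
contact_force: [-0.4, -1.2, -0.0]
width: 0.0
grasp_force: 0.4
```

```bash
python3 - <<'E'
from red import *
st(); box(-.09,.14)
E
```

```text
t 12.725 tipG [ 0.0163 -0.0955  0.0331] q [-45.9  28.8  88.5  -0.2  62.8  39.8] F [-0.41 -1.17 -0.04] z [-0.004 -0.    -1.   ] y [ 0.002 -1.    -0.   ]
side 394 ((11.896064758300781, -16.98827362060547), (135.30360412597656, 74.38921356201172), 76.6734848022461) [[-0.025, -0.079], [0.058, 0.043]]
top 747 ((13.487491607666016, -19.011890411376953), (86.11903381347656, 124.98304748535156), 0.7116638422012329) [[-0.028, -0.078], [0.056, 0.043]]
```

Straight so far, with the centre at y≈-18 mm and x≈15 mm. Next 80 mm.

Request:
move_arm:
  series: "0 -0.010 0 0 0 0; 0 -0.010 0 0 0 0; 0 -0.010 0 0 0 0; 0 -0.010 0 0 0 0; 0 -0.010 0 0 0 0; 0 -0.010 0 0 0 0; 0 -0.010 0 0 0 0; 0 -0.010 0 0 0 0"

```text
time_s: 13.82
ee_pos: [0.5139, -0.2863, 0.0472]
ee_rot: [[0.997, 0.076, -0.004], [0.076, -0.997, -0.001], [-0.004, 0.0, -1.0]]
contact_force: [0.4, -2.1, 2.2]
width: 0.0004
grasp_force: 0.8
```

Request:
move_arm:
  series: "0 -0.006 0 0 0 0; 0 -0.006 0 0 0 0; 0 -0.005 0 0 0 0; 0 -0.004 0 0 0 0; 0 0 0 0 0 0"

```text
time_s: 14.45
ee_pos: [0.5121, -0.2655, 0.0469]
ee_rot: [[0.997, 0.076, -0.004], [0.076, -0.997, 0.0], [-0.004, -0.001, -1.0]]
contact_force: [0.0, -0.6, -0.6]
width: 0.001
grasp_force: 0.1
```

```bash
python3 - <<'E'
from red import *
st(); box(-.02,.147)
E
```

```text
t 14.45 tipG [0.016  0.0054 0.0329] q [-39.3  21.4  98.8  -0.2  60.   46.4] F [ 0.01 -0.62 -0.58] z [-0.004  0.001 -1.   ] y [ 0.003 -1.    -0.001]
side 330 ((1.9164657592773438, 89.79872131347656), (143.723388671875, 63.69586944580078), 64.78208923339844) [[-0.026, 0.022], [0.057, 0.143]]
top 725 ((13.59615707397461, 81.87403869628906), (86.11388397216797, 121.67564392089844), 0.08143030107021332) [[-0.029, 0.026], [0.056, 0.142]]
```

Request:
move_arm:
  series: "0 -0.002 0 0 0 0; 0 -0.002 0 0 0 0; 0 -0.002 0 0 0 0; 0 0 0 0 0 0"

```text
time_s: 15.05
ee_pos: [0.5117, -0.2597, 0.047]
ee_rot: [[0.997, 0.076, -0.004], [0.076, -0.997, -0.0], [-0.004, -0.0, -1.0]]
contact_force: [0.4, 0.1, -0.1]
width: 0.0003
grasp_force: 0.0
```

Request:
move_arm:
  series: "0 -0.001 0 0 0 0; 0 -0.001 0 0 0 0; 0 0 0 0 0 0"

```text
time_s: 15.42
ee_pos: [0.5117, -0.2581, 0.0471]
ee_rot: [[0.997, 0.076, -0.004], [0.076, -0.997, -0.001], [-0.004, 0.0, -1.0]]
contact_force: [0.6, -1.0, -1.6]
width: 0.0006
grasp_force: 0.6
```

Request:
move_arm:
  series: "0 -0.001 0 0 0 0; 0 -0.001 0 0 0 0; 0 -0.001 0 0 0 0; 0 0 0 0 0 0"

```text
time_s: 15.92
ee_pos: [0.5121, -0.2576, 0.0484]
ee_rot: [[0.997, 0.076, -0.002], [0.076, -0.997, -0.005], [-0.003, 0.005, -1.0]]
contact_force: [-2.1, -8.3, 2.0]
width: 0.0004
grasp_force: 4.0
```

```bash
python3 - <<'E'
from red import *
st(); im=box(-.02,.155); cv2.imwrite("pics/top5.png",cv2.resize(im[170:280,320:450],None,fx=5,fy=5)[...,::-1])
E
```

```text
t 15.925 tipG [0.0165 0.0132 0.0344] q [-38.6  20.6  99.6  -0.4  59.7  47.2] F [-2.14 -8.27  2.  ] z [-0.003 -0.005 -1.   ] y [ 0.003 -1.     0.005]
side 338 ((1.1338562965393066, 97.30996704101562), (141.91171264648438, 66.67517852783203), 64.64537811279297) [[-0.025, 0.03], [0.056, 0.151]]
top 703 ((14.01795768737793, 90.50397491455078), (86.10062408447266, 120.2048110961914), 0.018332330510020256) [[-0.028, 0.037], [0.056, 0.148]]
```

View pics/top5.png

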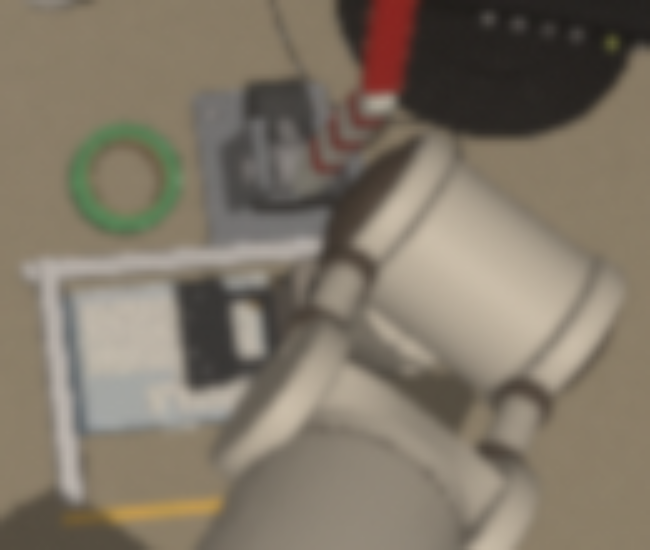

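The box is against the stop: 8 N reaction, and its left edge at x≈75 meets the stop. Backing off.

Request:
move_arm:
  series: "0 0.010 0 0 0 0; 0 0.020 0 0 0 0; -0.015 0.025 0 0 0 0; -0.025 0.025 -0.01 0 0 0; -0.030 0.020 -0.020 0 0 0; -0.030 0.020 -0.020 0 0 0; -0.030 0 -0.020 0 0 0; 0 0 0 0 0 0"

```text
time_s: 17.02
ee_pos: [0.3904, -0.3865, 0.119]
ee_rot: [[0.997, 0.073, -0.002], [0.073, -0.997, -0.002], [-0.003, 0.002, -1.0]]
contact_force: [1.9, 1.0, -0.7]
width: 0.0001
grasp_force: 0.0
```

```bash
python3 - <<'E'
from red import *
st(); im=redz(); im=box(-.02,.147); cv2.imwrite("pics/top6.png",cv2.resize(im[150:290,310:500],None,fx=4,fy=4)[...,::-1])
E
```

```text
t 17.025 tipG [-0.1142 -0.1065  0.105 ] q [-57.2  11.7 101.6  -0.2  66.7  28.7] F [ 1.88  1.01 -0.66] z [-0.003 -0.002 -1.   ] y [-0.    -1.     0.002]
tab end G [0.178 0.001 0.288] ang 1.6547168155797285 185
side 1058 ((17.390111923217773, 87.67095184326172), (86.59891510009766, 118.23839569091797), 0.07050751894712448) [[-0.025, 0.03], [0.059, 0.145]]
top 1084 ((13.803462982177734, 86.86490631103516), (85.88226318359375, 120.2354736328125), 0.6898925304412842) [[-0.028, 0.028], [0.056, 0.146]]
```

View pics/top6.png

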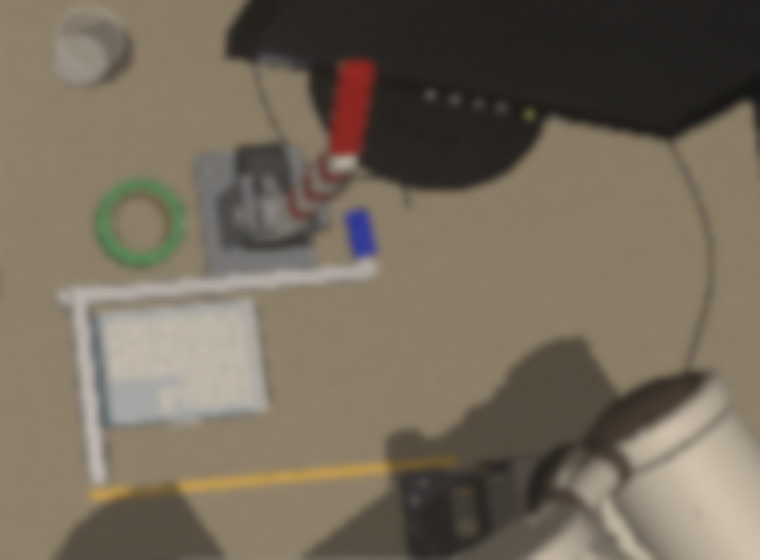

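The box stands square against the stop, between the rail and the yellow line. The barrier is raised, the arm is clear and the other things have not moved.

```bash
python3 -c "
from station import robot
print(robot.finish_job())"
```

```text
the job is handed in; nothing more can be done
None
```

The job is handed in at about 17 s of the 58 s allowed: the barrier stands raised against its stop (about 1.65 rad measured), the blue box is square at the end stop about 15 mm off the lane's centre line, and nothing else in view was disturbed; no verdict came back.

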